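Clamp a board with two cam levers

ROBOT

A 6-joint arm with a two-finger parallel gripper is mounted at the origin on the work surface. World frame = base frame: x ahead of the robot, y to its left, z up, the work surface at z = 0. Lengths are in m, angles in rad, forces in N, time in s.
With the tool pointing down it reaches from about 0.325 to 0.9 m from the base axis. Payload 6.1 kg.
Tool frame: the origin (TCP) lies at the very end of the fingers, on their centre line; the grasp point (between the pads) lies bot.hold_point_z behind it (bot.hold_point_z is the distance from the TCP to the grasp point, in m); z points along the fingers, y is the line along which they close (so a half turn about z gives the same grasp; the last joint's range is limited). The gripper opens to 85 mm and grips with 20 to 120 N. Pads are 22 mm wide; open, the fingers measure 114 mm over their backs; the gripper's body (76 mm by 85 mm) begins 54 mm behind the grasp point. The pads swing forward as they close: fully open they stand 13 mm farther back than shut.
Start: joints at [-1.353, 0.22, 1.526, -0, 1.395, -0.126], TCP at [0.211, -0.588, 0.231] pointing down, gripper open.
Joint ranges: [-2.98, 2.98], [-0.91, 2.08], [0.09, 2.57], [-1.24, 4.39], [0.2, 2.65], [-2.68, 2.68]. Speed limits (rad/s): [2.57, 2.57, 3.01, 3.14, 3.14, 3.14].

INTERFACE

Orientations are given as a unit quaternion [w, x, y, z].
In Python, from plant import bot gives the robot as it stands.
- The arm moves only by the tool drive_tool, never from a script. Its argument "rows" is a list that holds one entry, the list of rows, each a list of 7 numbers: the shift along the tool's x, y, z in m, then the turn, a rotation vector about the tool's x, y, z in degrees, then the opening, from 0 (shut) to 1 (fully open). A call has exactly 5 rows; each row is the pose to reach, as a shift and turn from the pose commanded when the call began, along the tool's axes at that moment; what a row does not reach only later rows make up. A row lasts 1/10 s, in which the tool goes at most 50 mm and 8.59 degrees, less where a joint would pass 70% of its speed; a pose out of reach is approached as far as the arm can. A call with a gripper value outside its range is refused whole. The fingers move at their own pace and stop on an object; "grip_force" is the grip in N (left out, the last holds). Time passes only in rows, so rows that repeat a pose let the fingers close, or fill a call up. It gives the time, the measured TCP pose, the force, the opening and the grip force at its end, in the units of the state.
- bot.observe(): the state, without advancing time (a new reading comes with each control period).
- bot.snapshot(name): name is "scene" or "top" or "wrist"; returns a dict with "color" (384x512x3 uint8, blue, green, red), "depth" (384x512 float32, m along the optical axis (not along the pixel's ray), 0 where there is no reading), "mtx" (3x3 intrinsics, pixels), "position" and "orientation" of the camera in the world. Camera axes: x right, y down, z forward; pixel columns grow to the right and rows downward; lengths in m; the calibration is good to about 2 mm. A picture is of the moment at which its call begins.
- bot.job_done(): hands the job in; it is judged then, once.
The state is a dict: "time_s": time; "joint_positions": joint angles; "qd": joint speeds; "joint_torque": joint torques, N m; "ee_pos": TCP position; "tcp_rot": TCP orientation; "force": force on the tool from outside, world axes, zero at the start; "ft_torque": the same for the moment, N m; "grip_width": finger opening in m; "grasp_force": force on a finger pad.
Only numpy, scipy, OpenCV 4.12 (cv2) and the standard library are available. Lean on these libraries where they do the work, as an engineer would, in place of code of your own. Each camera call takes 0.05 s, during which the arm holds its last target. There are 200 camera calls.

TASK

With a fingertip, push the loose board along the clamping jig until its end is right up against the end stop. Then, still only pushing, swing both cam levers clockwise (seen from above) as far as they go, so that the board is held tight against the jaw and still meets the end stop. Do not lift the board, and leave the tools and offcuts lying around where they are.

Things in the scene. Friction and masses are not known exactly. Their poses are not given: they have to be found in the camera images.
- jig: Clamping jig fixed to the bench. Origin on the bench top; x runs from the levers to the back rail (roughly away from the robot), y from the end stop to the open end, z up. Positions below are in mm in this frame. Grey laminate plate 15 thick, x -67 to 138, y -190 to 210; the levers overhang it toward the robot. Back rail x 104 to 132, y -160 to 180, up to z 49.
- jig_stop (a point): Middle of the face of the end stop, a fixed wooden block 66 x 30, its top at z 41, that occupies x 16 to 82, y -160 to -130. The face looks along the jig's +y; the point is at (49, -130, 26).
- board_mid (a point): Centre of the loose light wood board, 70 (its x) x 240 (its y) x 22 thick, about 0.25 kg, lying flat on the jig's plate (z 15 to 37) between the two cams and the jaw, its length along the jig's y to within about 1 degree. It starts 15 to 50 mm short of the end stop, with a few mm of play across.
- board_stop_end (a point): Centre of the board's end face that must meet the end stop, half-way up.
- board_push_end (a point): Centre of the board's other end face (toward the jig's +y), half-way up: push here, toward the jig's -y.
- lever_stop (a joint): Angle (rad) of the cam lever nearer the end stop. 0: arm along the jig's -x (toward the robot); grows clockwise from above; 1.57: arm along the jig's +y, beside the board. Range -0.6 to a hard stop at 1.6; starts at -0.35 to 0.3. Stays where it is left (0.12 N m friction); near the end its cam presses the board 3 mm into the sprung jaw and it takes up to 0.3 N m.
- lever_far (a joint): The same for the other lever, farther from the end stop; same shape and same direction of turning.
- lever_stop_pivot (a point): Pivot axis of the lever nearer the end stop, at half the arm's height: (-30, -80, 32). Wooden arm 16 wide, z 22 to 42, with a rounded end of 24 diameter (z 21 to 43) centred 100 from the pivot; at the pivot an eccentric wooden disc 60 in diameter (z 16 to 40), its centre 14 off the pivot.
- lever_stop_tip (a point): Centre of the rounded end of that arm, 100 from its pivot, z 32.
- lever_far_pivot (a point): Pivot axis of the other lever, same shape, at (-30, 80, 32).
- lever_far_tip (a point): Centre of the rounded end of that arm, 100 from its pivot, z 32.
- jaw_face (a point): Point on the face of the sprung jaw that the board is pressed against, (81, 0, 26) while the jaw is free; it moves along the jig's x with the jaw.
- jaw: Cork-faced wooden jaw in front of the back rail, 250 long (y -125 to 125, x 81 to 93, z 16 to 40 while free), sprung toward the board: it gives way along the jig's x by up to 8, under 4.5 N plus 1.5 N per mm. Origin at the lower edge of its face, mid-length.
- board: The loose board, origin at the centre of its underside, axes as for its centre point.
- tape: Tape measure 70 x 45 x 60 tall, beside the jig's open end. Leave alone.
- offcut: Wood offcut 50 x 35 x 25, beyond the jig's open end. Leave alone.
- offcut2: Wood offcut 35 x 30 x 30, near the end-stop end of the jig on the robot's side. Leave alone.
- mark_gauge: Wooden marking gauge, 170 long, 60 tall, beyond the end-stop end of the jig. Leave alone.
- hammer: Hammer on the left of the bench. Leave alone.
- glue: Glue bottle, 160 tall, on the right of the bench. Leave alone.
- driver: Screwdriver on the right of the bench. Leave alone.
Things that resemble listed ones, but are neither listed nor needed, are in the scene too. What is shaped like the board but black or orange is not meant.

How it is judged:
By the outcome, as a careful person would: the job done as asked, in the order asked, and still so for the second after the job is handed in, with the robot touching nothing.
It also fails if it takes over 67 s, if anything falls off the work surface, if the arm or the gripper's body presses on something with over 40 N, if the wrist force passes 120 N, or if a joint passes its speed limit or range.

## Working session

There is one attempt and no reset: what is moved stays moved. The work goes in short steps, Python scripts to look and compute and a tool call to move; the robot and the scene stay as the last step left them, time stands still between calls to the robot, and variables do not carry over. Pictures are saved under pics/ and viewed, at most 10 in all, crops included, and the job is handed in when it is done.

Besides the shell and the picture viewer there is one more tool, called after "Request:" as a command line: name --argument value ..., lists and objects as JSON in quotes. drive_tool: Moves the arm, as the interface text tells. Its arguments: {"type":"object","properties":{"rows":{"type":"array","items":{"type":"array","items":{"type":"array","items":{"type":"number"}}}},"grip_force":{"type":"number"}},"required":["rows"]}

```bash
mkdir -p pics; ls
cat > h.py <<'E'
import numpy as np,cv2
from scipy.spatial.transform import Rotation as R
from plant import bot
def rot(q): return R.from_quat([q[1],q[2],q[3],q[0]]).as_matrix()
def ray(s,uv,z):
    d=rot(s["orientation"])@np.linalg.inv(s["mtx"])@np.array([uv[0],uv[1],1.]); p=np.array(s["position"])
    return p+d*(z-p[2])/d[2]
def pts(s):
    h,w=s["depth"].shape; u,v=np.meshgrid(np.arange(w),np.arange(h))
    c=np.stack([u,v,np.ones_like(u)],-1)@np.linalg.inv(s["mtx"]).T*s["depth"][...,None]
    return c@rot(s["orientation"]).T+np.array(s["position"])
E
python3 - <<'E'
from h import *
import pickle
o=bot.observe();print(o,bot.hold_point_z)
for n in["top","scene"]:
    s=bot.snapshot(n);pickle.dump(s,open(n+".pkl","wb"))
    print(n,s["position"],s["orientation"],s["mtx"])
    cv2.imwrite(f"pics/{n}0.png",cv2.resize(s["color"],(800,600),interpolation=cv2.INTER_CUBIC))
E
```

```text
pics
{'time_s': 0.0, 'joint_positions': array([-1.35308431e+00,  2.21252352e-01,  1.52762461e+00,  1.04394868e-05,
        1.39467888e+00, -1.26101656e-01]), 'qd': array([ 9.14334759e-04,  6.85191377e-04,  1.01243620e-03,  5.81211559e-05,
       -5.65158440e-04,  4.42594790e-04]), 'joint_torque': array([-1.43428510e-04, -4.96909654e+01, -3.89388049e+01, -1.61427024e-04,
        1.12628523e-02, -9.92004772e-06]), 'ee_pos': array([ 0.21054182, -0.58782688,  0.23017584]), 'tcp_rot': array([-9.80799087e-04,  9.85260055e-01,  1.71060400e-01, -3.98136281e-05]), 'force': array([0.4259257 , 0.26728586, 0.25797358]), 'ft_torque': array([-0.03029109, -0.02254426, -0.03719472]), 'grasp_force': 0.0, 'grip_width': 0.08557258574278458} 0.0187
top [ 0.36291006 -0.00952648  1.22453476] [ 0.03298322 -0.70475841  0.70768833 -0.03748223] [[420.37652751   0.         254.31403918]
 [  0.         420.37652751 192.95693785]
 [  0.           0.           1.        ]]
scene [ 1.43864571 -0.31868172  1.2577481 ] [-0.27733192  0.77124297  0.53687964 -0.20007885] [[423.23166724   0.         256.16052644]
 [  0.         423.23166724 191.3096917 ]
 [  0.           0.           1.        ]]
```

View pics/top0.png

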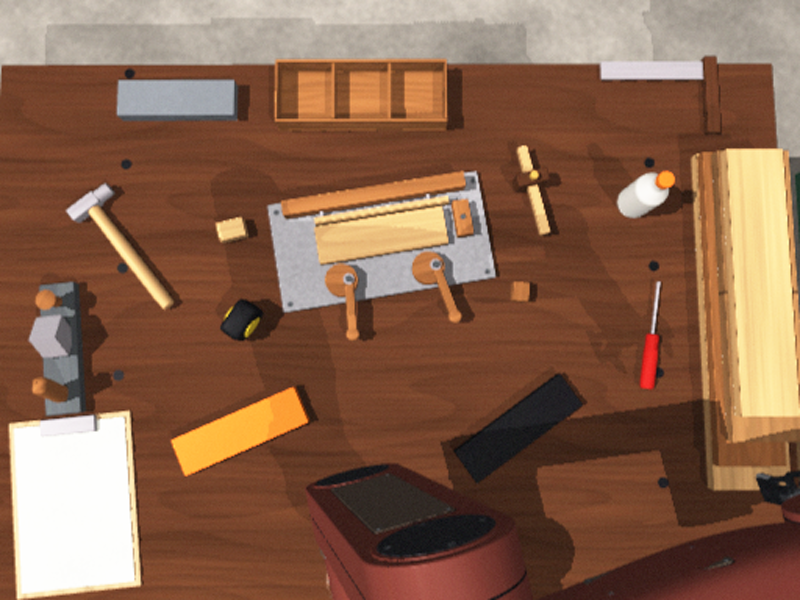

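View pics/scene0.png

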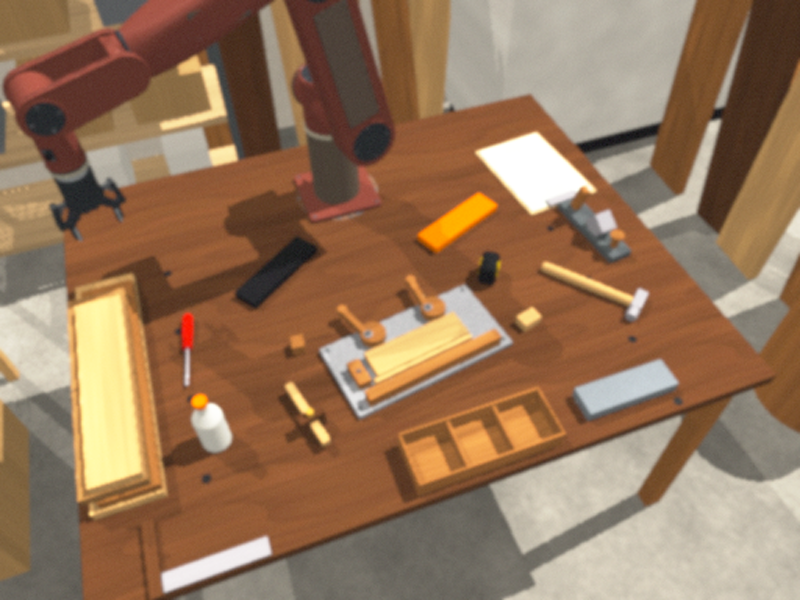

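The top view shows the jig plate, corners at about (270,207), (477,172), (495,275) and (285,311). The light board is at (382,235), with the end stop to its right at (463,217). The lever pivots are at (348,279) and (436,264), and their tips at (352,334) and (455,315). Orange (242,430) and black (518,427) are decoys, and the light planks at right are in a bin. The board inside the jig is the one that fits.

```bash
cat > meas.py <<'E'
from h import *
import pickle
s=pickle.load(open("top.pkl","rb"));im=s["color"];hsv=cv2.cvtColor(im,cv2.COLOR_BGR2HSV)
H,S,V=[hsv[...,i].astype(int) for i in range(3)]
roi=np.zeros(H.shape,bool);roi[100:225,160:325]=1
g=((S<60)&(V>90)&roi).astype(np.uint8)
n,l,st,c=cv2.connectedComponentsWithStats(g);hull=cv2.convexHull(np.argwhere(np.isin(l,[i for i in range(1,n) if st[i,4]>300]))[:,::-1].astype(np.int32))
W=np.array([ray(s,p[0],.015)[:2] for p in hull.astype(float)])
(cx,cy),(w,h),a=cv2.minAreaRect((W*1e3).astype(np.float32));print("plate",cx,cy,w,h,a)
# world yaw: the 400 side is jig y
b=cv2.boxPoints(((cx,cy),(w,h),a));e=[b[1]-b[0],b[2]-b[1]];e=max(e,key=np.linalg.norm);e=e/np.linalg.norm(e)
if e[1]<0:e=-e
yx=np.arctan2(-e[0],e[1]);Rj=np.array([[np.cos(yx),-np.sin(yx)],[np.sin(yx),np.cos(yx)]])
o=np.array([cx,cy])-Rj@np.array([35.5,10]);print("jig origin",o,"yaw deg",np.degrees(yx))
np.savez("jig.npz",R=Rj,o=o)
J=lambda p,z:Rj.T@(ray(s,p,z)[:2]*1e3-o)
lw=((H>12)&(H<30)&(S>60)&(V>170)&roi).astype(np.uint8)
lw=cv2.morphologyEx(lw,cv2.MORPH_OPEN,np.ones((5,5)))
n,l,st,c=cv2.connectedComponentsWithStats(lw)
for i in range(1,n):
    if st[i,4]<100: continue
    P=np.argwhere(l==i)[:,::-1].astype(float);Q=np.array([J(p,.037) for p in P],np.float32)
    print("light",st[i],cv2.minAreaRect(Q),Q.min(0),Q.max(0))
P=pts(s)
for nm,p in dict(pivF=(348,279),tipF=(352,334),pivS=(436,264),tipS=(455,315),stop=(463,217)).items():
    q=np.array(p)*.64;print(nm,J(q,.042),"depth z",P[int(q[1]),int(q[0]),2]*1e3)
d=im.copy()
for q in b: pass
cv2.drawContours(d,[hull],-1,(255,0,255),1)
cn,_=cv2.findContours(lw,0,2);cv2.drawContours(d,cn,-1,(0,255,0),1)
cv2.imwrite("pics/crop1.png",cv2.resize(d[95:230,155:330],None,fx=4.4,fy=4.4,interpolation=cv2.INTER_NEAREST))
E
python3 meas.py
```

```text
plate 598.7158203125 13.36798095703125 206.6377410888672 399.9761657714844 9.367162704467773
jig origin [565.31679684  -2.27667484] yaw deg 9.367166
light [271 113  13   9 103] ((121.7882308959961, -102.89300537109375), (34.88797378540039, 23.68436622619629), 80.47476196289062) [ 109.64787 -122.05617] [133.45424  -83.729866]
light [183 119  68  18 545] ((121.06879425048828, 74.25616455078125), (198.2025604248047, 26.633438110351562), 89.7769546508789) [107.77772  -24.876215] [134.40614 173.3957 ]
light [ 201  132   85   36 2028] ((42.854671478271484, 8.539649963378906), (239.8063507080078, 70.88787841796875), 89.86605834960938) [   7.2106724 -111.34986  ] [ 78.37788 128.47993]
pivF [-30.09355308  80.32589119] depth z 54.21968857744397
tipF [-129.82907348   89.17977265] depth z 43.27429859814602
pivS [-29.54474344 -81.96886893] depth z 50.447073241447924
tipS [-126.98066162  -99.72543889] depth z 43.73024751777565
stop [  48.04178906 -145.88723679] depth z 44.22930202075559
```

View pics/crop1.png

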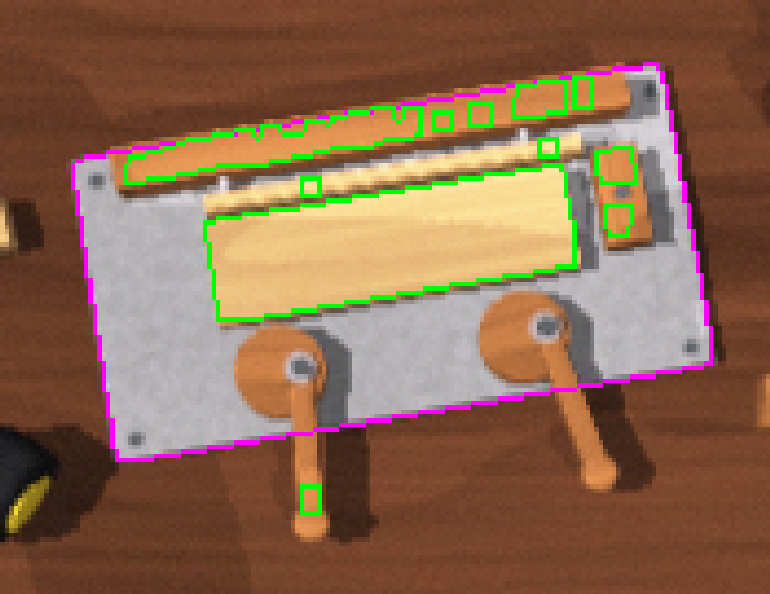

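The measured sizes match: board 239.8 x 70.9, plate 206.6 x 400, pivots within 2 mm. The gap to the stop is about 19 mm. Next is a helper that works out the shifts.

```bash
cat > go.py <<'E'
# usage: go.py x y z (jig mm) ... -> tool-axis shifts
from h import *; import sys
j=np.load("jig.npz");Rj,o=j["R"],j["o"]
s=bot.observe();p=np.array(s["ee_pos"])*1e3;T=rot(s["tcp_rot"])
print("t",s["time_s"],"jig",(Rj.T@(p[:2]-o)).round(1),"z",p[2].round(1),"yaw_x",np.degrees(np.arctan2(T[1,0],T[0,0])).round(2),"F jig",(Rj.T@s["force"][:2]).round(1),s["force"][2].round(1))
a=list(map(float,sys.argv[1:]))
Tg=np.zeros((3,3));Tg[:2,0]=Rj[:,0];Tg[:2,1]=-Rj[:,1];Tg[2,2]=-1
print("turn",R.from_matrix(T.T@Tg).as_rotvec(degrees=True).round(2))
for k in range(0,len(a),3):
    w=np.r_[o+Rj@a[k:k+2],a[k+2]];print(a[k:k+3],"world",w.round(1),"shift mm",(T.T@(w-p)).round(1))
E
python3 go.py 43 165 130
```

```text
t 0.1 jig [-445.4 -520.1] z 230.3 yaw_x 19.7 F jig [-0.5 -1.2] 0.6
turn [-0.1  -0.   10.33]
[43.0, 165.0, 130.0] world [580.9 167.5 130. ] shift mm [ 603.3 -586.2  101.5]
```

Request:
drive_tool --rows '[[[0.03, -0.029, 0, 0, 0, 2, 0], [0.06, -0.058, 0, 0, 0, 4, 0], [0.09, -0.088, 0, 0, 0, 6, 0], [0.12, -0.117, 0, 0, 0, 8, 0], [0.15, -0.146, 0, 0, 0, 10.3, 0]]]' --grip_force 60

```text
time_s: 0.6
ee_pos: [0.3029, -0.3986, 0.2308]
tcp_rot: [-0.0, 0.997, 0.081, -0.0]
force: [0.9, 0.5, -0.3]
grip_width: 0.0123
grasp_force: 0.0
```

```bash
python3 go.py 43 165 130
```

```text
t 0.6 jig [-323.4 -348.3] z 230.8 yaw_x 9.28 F jig [1.  0.4] -0.3
turn [-0.04  0.01 -0.08]
[43.0, 165.0, 130.0] world [580.9 167.5 130. ] shift mm [ 365.6 -513.8  101.1]
```

Request:
drive_tool --rows '[[[0.025, -0.035, 0, 0, 0, 0, 0], [0.05, -0.07, 0, 0, 0, 0, 0], [0.075, -0.105, 0, 0, 0, 0, 0], [0.1, -0.14, 0, 0, 0, 0, 0], [0.125, -0.175, 0, 0, 0, 0, 0]]]'

```text
time_s: 1.1
ee_pos: [0.3977, -0.2056, 0.2311]
tcp_rot: [-0.0, 0.997, 0.082, -0.0]
force: [0.7, 0.5, 0.2]
grip_width: -0.0002
grasp_force: 0.0
```

Request:
drive_tool --rows '[[[0.025, -0.035, 0, 0, 0, 0, 0], [0.05, -0.07, 0, 0, 0, 0, 0], [0.075, -0.105, 0, 0, 0, 0, 0], [0.1, -0.14, 0, 0, 0, 0, 0], [0.125, -0.175, 0, 0, 0, 0, 0]]]'

```text
time_s: 1.6
ee_pos: [0.4924, -0.0124, 0.2311]
tcp_rot: [0.0, 0.997, 0.082, -0.0]
force: [0.9, -0.1, -0.9]
grip_width: 0.0004
grasp_force: 0.0
```

Request:
drive_tool --rows '[[[0.025, -0.035, 0.02, 0, 0, 0, 0], [0.05, -0.07, 0.04, 0, 0, 0, 0], [0.075, -0.105, 0.06, 0, 0, 0, 0], [0.1, -0.14, 0.08, 0, 0, 0, 0], [0.115, -0.163, 0.1, 0, 0, 0, 0]]]'

```text
time_s: 2.1
ee_pos: [0.5795, 0.168, 0.13]
tcp_rot: [-0.0, 0.997, 0.083, -0.0]
force: [0.1, -0.4, 0.6]
grip_width: 0.0002
grasp_force: 0.0
```

```bash
python3 go.py 43 160 23
python3 - <<'E'
from h import *
s=bot.snapshot("wrist");cv2.imwrite("pics/w1.png",s["color"])
E
```

```text
t 2.1 jig [ 41.7 165.7] z 130.0 yaw_x 9.49 F jig [ 0.  -0.4] 0.6
turn [-0.03  0.    0.12]
[43.0, 160.0, 23.0] world [581.7 162.6  23. ] shift mm [  1.3   5.8 107. ]
```

View pics/w1.png

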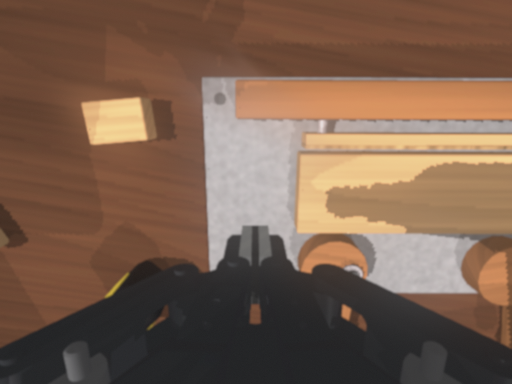

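The wrist view shows the shut fingertips at (256,245). They are over bare plate beyond the board's end face (column 298, rows 150-233), so the way down is free.

Request:
drive_tool --rows '[[[0.001, 0, 0.03, 0, 0, 0, 0], [0.001, 0, 0.06, 0, 0, 0, 0], [0.001, 0, 0.09, 0, 0, 0, 0], [0.001, 0, 0.105, 0, 0, 0, 0], [0.001, 0, 0.105, 0, 0, 0, 0]]]'

```text
time_s: 2.65
ee_pos: [0.5775, 0.165, 0.0233]
tcp_rot: [0.0, 0.997, 0.082, -0.003]
force: [0.1, -0.3, -0.5]
grip_width: 0.0005
grasp_force: 0.0
```

Request:
drive_tool --rows '[[[0, 0.005, 0, 0, 0, 0, 0], [0, 0.01, 0, 0, 0, 0, 0], [0, 0.015, 0, 0, 0, 0, 0], [0, 0.02, 0, 0, 0, 0, 0], [0, 0.025, 0, 0, 0, 0, 0]]]'

```text
time_s: 3.15
ee_pos: [0.5849, 0.1408, 0.0274]
tcp_rot: [-0.0, 0.997, 0.082, 0.001]
force: [-0.9, 3.8, 3.4]
grip_width: 0.0002
grasp_force: 2.3
```

```bash
python3 go.py 43 122 23
python3 - <<'E'
from h import *
s=bot.snapshot("wrist");cv2.imwrite("pics/w2.png",s["color"])
E
```

```text
t 3.15 jig [ 42.6 137.9] z 27.4 yaw_x 9.37 F jig [-0.3  3.9] 3.4
turn [-0.04 -0.11  0.  ]
[43.0, 122.0, 23.0] world [587.9 125.1  23. ] shift mm [ 0.4 16.   4.4]
```

View pics/w2.png

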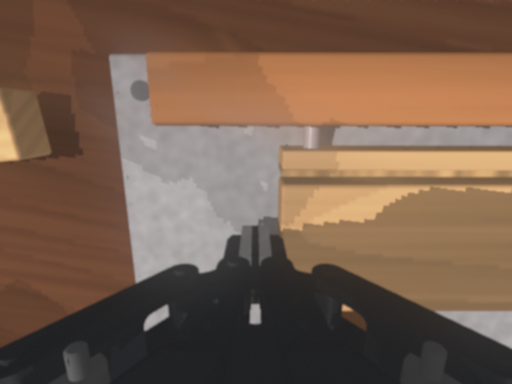

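The fingertip now touches the board end at (280,235), pushing with 4 N. I carry on gently.

Request:
drive_tool --rows '[[[0, 0.002, 0.002, 0, 0, 0, 0], [0, 0.004, 0.002, 0, 0, 0, 0], [0, 0.006, 0.002, 0, 0, 0, 0], [0, 0.008, 0.002, 0, 0, 0, 0], [0, 0.01, 0.002, 0, 0, 0, 0]]]'

```text
time_s: 3.7
ee_pos: [0.5873, 0.1324, 0.0263]
tcp_rot: [-0.001, 0.997, 0.082, 0.002]
force: [-1.6, 6.4, 10.3]
grip_width: -0.0001
grasp_force: 4.6
```

```bash
cat > look.py <<'E'
import sys
from h import *
j=np.load("jig.npz");Rj,o=j["R"],j["o"]
s=bot.snapshot("top");im=s["color"];hsv=cv2.cvtColor(im,cv2.COLOR_BGR2HSV)
cv2.imwrite("pics/%s.png"%sys.argv[1],cv2.resize(im[85:235,150:330],None,fx=4.4,fy=4.0,interpolation=cv2.INTER_CUBIC))
H,S,V=[hsv[...,i].astype(int) for i in range(3)]
# profile along jig y at several x, on z=.037: light-wood/grey transitions
M=s["mtx"];A=rot(s["orientation"]);c=np.array(s["position"])
def px(x,y,z):
    w=np.r_[o+Rj@[x,y],z]*[1e-3,1e-3,1]; q=M@A.T@(w-c);return q[:2]/q[2]
for x in(20,30,60,70):
    y=np.arange(-135,-90,1.5);uv=np.array([px(x,k,.037) for k in y],np.float32)
    print(x,*cv2.remap(im[...,0].astype(np.float32),uv[:,:1],uv[:,1:],1).ravel().astype(int))
E
python3 go.py; python3 look.py t1
```

```text
t 3.7 jig [ 43.7 129.3] z 26.3 yaw_x 9.41 F jig [-0.6  6.6] 10.3
turn [-0.09 -0.22  0.04]
20 46 43 38 41 48 66 84 89 92 89 86 86 86 87 87 87 87 87 87 87 88 88 88 86 86 86 86 88 89 88
30 48 48 41 35 50 65 71 77 81 83 82 81 81 80 80 80 83 84 83 82 81 82 84 83 81 82 84 85 86 85
60 48 47 42 35 47 65 77 87 88 87 87 87 87 87 87 87 86 85 88 89 88 86 86 86 86 86 84 84 86 87
70 57 53 47 45 45 90 131 116 102 95 91 100 104 102 101 99 96 93 90 90 90 88 87 87 87 88 90 92 92 91
```

Request:
drive_tool --rows '[[[0, 0, -0.004, 0, 0, 0, 0], [0, 0.001, -0.004, 0, 0, 0, 0], [0, 0.002, -0.004, 0, 0, 0, 0], [0, 0.003, -0.004, 0, 0, 0, 0], [0, 0.004, -0.004, 0, 0, 0, 0]]]'

```text
time_s: 4.25
ee_pos: [0.5868, 0.1276, 0.0289]
tcp_rot: [-0.001, 0.997, 0.082, 0.001]
force: [-0.5, 4.6, 5.7]
grip_width: 0.0003
grasp_force: 3.1
```

```bash
python3 go.py; python3 look.py t2
```

```text
t 4.25 jig [ 42.3 124.6] z 28.9 yaw_x 9.39 F jig [0.3 4.7] 5.7
turn [-0.05 -0.06  0.03]
20 45 42 38 38 38 56 77 83 86 87 87 87 88 88 88 86 86 88 89 87 86 87 88 88 88 87 86 86 85 85
30 45 48 41 35 46 59 69 77 81 83 80 79 80 82 82 83 83 82 82 82 82 84 85 83 80 81 84 82 79 79
60 48 48 43 37 52 75 84 88 88 86 87 88 87 87 86 87 87 87 86 84 85 86 87 88 88 89 86 85 85 85
70 59 54 48 45 43 65 85 88 90 88 87 97 104 101 98 96 93 91 88 89 90 89 89 89 90 89 90 91 90 88
```

View pics/t2.png

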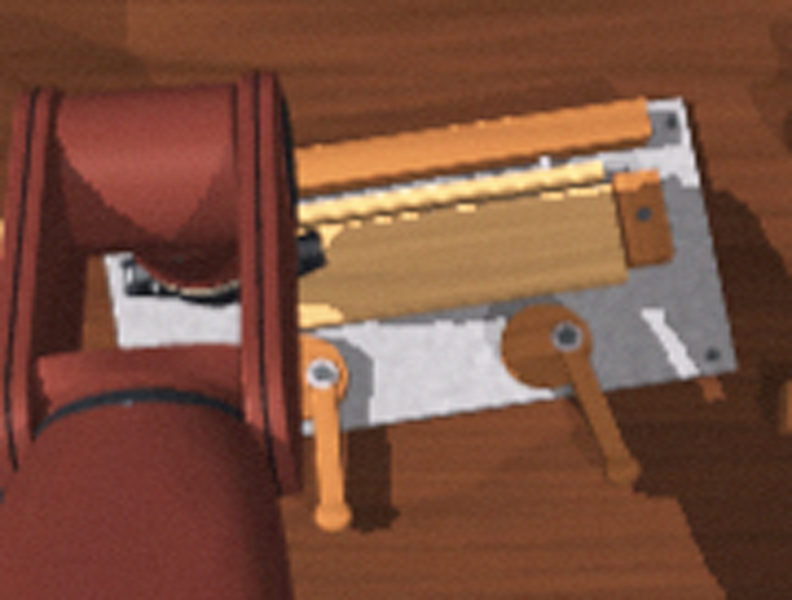

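The board end now appears to meet the end stop at (622,230). TCP at y=124.6 minus a half thickness of 14.5 gives 110, which is the expected end. A few more mm of push should confirm it through the force.

Request:
drive_tool --rows '[[[0, 0.001, 0, 0, 0, 0, 0], [0, 0.002, 0, 0, 0, 0, 0], [0, 0.003, 0, 0, 0, 0, 0], [0, 0.004, 0, 0, 0, 0, 0], [0, 0.005, 0, 0, 0, 0, 0]]]'

```text
time_s: 4.8
ee_pos: [0.5872, 0.1251, 0.0289]
tcp_rot: [-0.002, 0.997, 0.082, 0.0]
force: [-2.3, 16.2, 5.7]
grip_width: -0.0002
grasp_force: 8.7
```

```bash
python3 go.py
```

```text
t 4.8 jig [ 42.3 122.1] z 28.9 yaw_x 9.37 F jig [ 0.3 16.4] 5.7
turn [-0.28 -0.07  0.  ]
```

The force rose to 16 N with almost no motion, so the board is against the stop. Next I retreat, lift, and go to the -y side of the far lever.

Request:
drive_tool --rows '[[[0, -0.005, 0, 0, 0, 0, 0], [0, -0.015, 0, 0, 0, 0, 0], [0, -0.015, -0.03, 0, 0, 0, 0], [0, -0.015, -0.06, 0, 0, 0, 0], [0, -0.015, -0.09, 0, 0, 0, 0]]]'

```text
time_s: 5.3
ee_pos: [0.5838, 0.1367, 0.1182]
tcp_rot: [0.0, 0.997, 0.082, -0.001]
force: [0.9, 0.2, 0.7]
grip_width: 0.0001
grasp_force: 0.0
```

Request:
drive_tool --rows '[[[-0.04, 0.02, 0, 0, 0, 0, 0], [-0.08, 0.04, 0, 0, 0, 0, 0], [-0.12, 0.06, 0, 0, 0, 0, 0], [-0.16, 0.083, 0, 0, 0, 0, 0], [-0.16, 0.083, 0, 0, 0, 0, 0]]]'

```text
time_s: 5.8
ee_pos: [0.4349, 0.027, 0.1161]
tcp_rot: [0.0, 0.997, 0.081, -0.003]
force: [0.7, 0.2, -1.8]
grip_width: 0.0001
grasp_force: 0.0
```

```bash
python3 go.py -117 52 29; python3 look.py t3
```

```text
t 5.8 jig [-123.9   50.1] z 116.1 yaw_x 9.26 F jig [0.7 0.1] -1.8
turn [ 0.    0.35 -0.1 ]
[-117.0, 52.0, 29.0] world [441.4  30.   29. ] shift mm [ 7.4 -1.9 87. ]
20 73 72 70 90 120 135 148 149 149 150 151 148 147 149 151 149 148 150 151 150 149 148 148 149 149 150 150 150 150 149
30 85 86 73 61 96 129 135 140 141 141 140 139 140 142 144 145 144 144 144 144 143 143 144 145 145 145 144 144 144 144
60 87 87 78 67 93 131 144 150 150 150 150 149 149 148 148 149 149 149 149 150 149 149 148 148 149 150 148 147 148 148
70 84 83 81 104 130 145 155 155 154 155 155 154 153 152 152 154 155 154 154 154 155 154 154 153 153 151 150 151 152 154
```

View pics/t3.png

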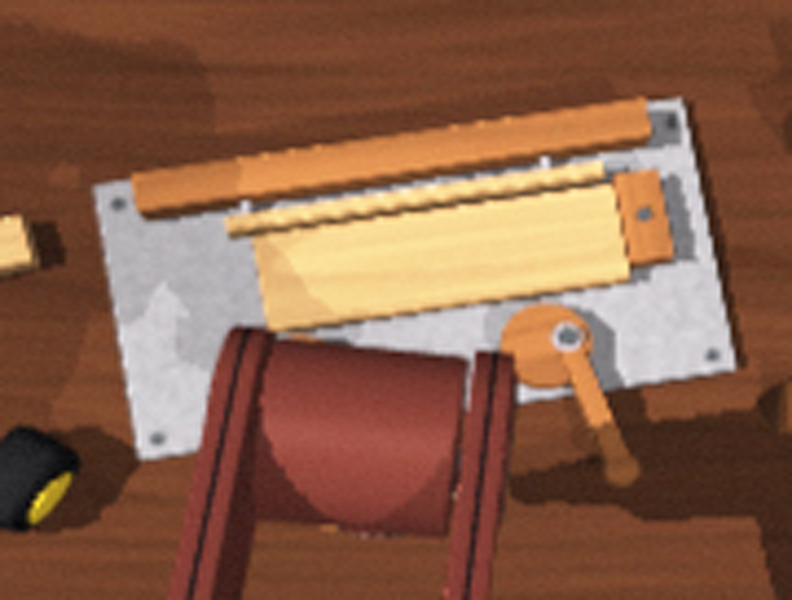

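The board is flush with the stop at (628,235). I descend beside the far lever.

Request:
drive_tool --rows '[[[0.003, 0, 0.03, 0, 0, 0, 0], [0.003, 0, 0.06, 0, 0, 0, 0], [0.003, 0, 0.08, 0, 0, 0, 0], [0.003, 0, 0.087, 0, 0, 0, 0], [0.003, 0, 0.087, 0, 0, 0, 0]]]'

```text
time_s: 6.35
ee_pos: [0.4431, 0.0297, 0.0304]
tcp_rot: [-0.0, 0.997, 0.082, -0.001]
force: [-0.6, -0.3, -0.1]
grip_width: 0.0001
grasp_force: 0.0
```

```bash
cat > arc.py <<'E'
# arc.py py th0 th1 n : finger centres pushing the lever at angle th, as shifts from now
from h import *; import sys
j=np.load("jig.npz");Rj,o=j["R"],j["o"]
s=bot.observe();p=np.array(s["ee_pos"])*1e3;T=rot(s["tcp_rot"])
print("jig",(Rj.T@(p[:2]-o)).round(1),"z",p[2].round(1),"F",(Rj.T@s["force"][:2]).round(1))
py,a,b=map(float,sys.argv[1:4]);r=83
for th in np.linspace(a,b,int(sys.argv[4])):
    d=np.array([-np.cos(th),np.sin(th)]);t=np.array([np.sin(th),np.cos(th)])
    c=np.array([-30,py])+r*d-(8+11*abs(t[0])+14.5*abs(t[1]))*t
    w=np.r_[o+Rj@c,p[2]];print(th.round(2),c.round(1),(T.T@(w-p)).round(1))
E
python3 arc.py 80 0.1 1.7 17
```

```text
jig [-115.4   51.5] z 30.4 F [-0.6 -0.2]
0.1 [-114.9   64.9] [  0.5 -13.4   0. ]
0.2 [-116.2   72.6] [ -0.8 -21.1   0. ]
0.3 [-116.7   80.5] [ -1.3 -29.1   0. ]
0.4 [-116.4   88.7] [ -1.  -37.2   0. ]
0.5 [-115.3   97. ] [  0.1 -45.5   0. ]
0.6 [-113.3  105.3] [  2.2 -53.8   0. ]
0.7 [-110.3  113.4] [  5.1 -62.    0. ]
0.8 [-106.5  121.4] [  9.  -69.9   0. ]
0.9 [-101.7  129.1] [ 13.8 -77.6   0. ]
1.0 [-96.  136.3] [ 19.5 -84.8   0. ]
1.1 [-89.4 142.9] [ 26.1 -91.4  -0. ]
1.2 [-82.  148.8] [ 33.5 -97.3  -0. ]
1.3 [-73.9 154. ] [  41.6 -102.4   -0. ]
1.4 [-65.1 158.2] [ 5.040e+01 -1.066e+02 -1.000e-01]
1.5 [-55.8 161.4] [ 5.970e+01 -1.098e+02 -1.000e-01]
1.6 [-47.  163.5] [ 6.85e+01 -1.12e+02 -1.00e-01]
1.7 [-39.9 165. ] [ 7.560e+01 -1.134e+02 -1.000e-01]
```

Request:
drive_tool --rows '[[[0, -0.013, 0, 0, 0, 0, 0], [-0.001, -0.021, 0, 0, 0, 0, 0], [-0.001, -0.029, 0, 0, 0, 0, 0], [-0.001, -0.037, 0, 0, 0, 0, 0], [0, -0.045, 0, 0, 0, 0, 0]]]'

```text
time_s: 6.85
ee_pos: [0.4364, 0.0745, 0.0319]
tcp_rot: [0.0, 0.997, 0.082, 0.001]
force: [0.1, -1.4, -0.0]
grip_width: -0.0005
grasp_force: 0.9
```

Request:
drive_tool --rows '[[[0.002, -0.008, 0, 0, 0, 0, 0], [0.005, -0.017, 0, 0, 0, 0, 0], [0.009, -0.025, 0, 0, 0, 0, 0], [0.014, -0.032, 0, 0, 0, 0, 0], [0.019, -0.039, 0, 0, 0, 0, 0]]]'

```text
time_s: 7.35
ee_pos: [0.4483, 0.1156, 0.031]
tcp_rot: [0.0, 0.997, 0.082, -0.001]
force: [-1.0, -5.8, 0.8]
grip_width: 0.0004
grasp_force: 2.3
```

```bash
python3 arc.py 80 1.0 1.8 9
```

```text
jig [-96.3 135.4] z 31.0 F [-2.  -5.6]
1.0 [-96.  136.3] [ 0.3 -0.9 -0. ]
1.1 [-89.4 142.9] [ 6.9 -7.5 -0. ]
1.2 [-82.  148.8] [ 14.3 -13.5  -0. ]
1.3 [-73.9 154. ] [ 22.4 -18.6  -0. ]
1.4 [-65.1 158.2] [ 31.2 -22.8  -0.1]
1.5 [-55.8 161.4] [ 40.5 -26.   -0.1]
1.6 [-47.  163.5] [ 49.3 -28.1  -0.1]
1.7 [-39.9 165. ] [ 56.4 -29.6  -0.1]
1.8 [-32.6 165.8] [ 63.7 -30.4  -0.1]
```

Request:
drive_tool --rows '[[[0.007, -0.007, 0, 0, 0, 0, 0], [0.014, -0.013, 0, 0, 0, 0, 0], [0.022, -0.018, 0, 0, 0, 0, 0], [0.031, -0.022, 0, 0, 0, 0, 0], [0.036, -0.024, 0, 0, 0, 0, 0]]]'

```text
time_s: 7.85
ee_pos: [0.4785, 0.1448, 0.0301]
tcp_rot: [0.0, 0.997, 0.082, -0.002]
force: [-3.8, -5.4, 0.0]
grip_width: 0.0004
grasp_force: 2.7
```

Request:
drive_tool --rows '[[[0.003, -0.002, 0, 0, 0, 0, 0], [0.006, -0.003, 0, 0, 0, 0, 0], [0.009, -0.004, 0, 0, 0, 0, 0], [0.012, -0.004, 0, 0, 0, 0, 0], [0.015, -0.005, 0, 0, 0, 0, 0]]]'

```text
time_s: 8.35
ee_pos: [0.4915, 0.152, 0.0297]
tcp_rot: [0.0, 0.997, 0.082, -0.003]
force: [-4.7, -4.7, 0.5]
grip_width: -0.0003
grasp_force: 2.8
```

```bash
python3 arc.py 80 1.5 1.7 3
```

```text
jig [-47.7 164.3] z 29.7 F [-5.4 -3.9]
1.5 [-55.8 161.4] [-8.1  2.9  0.1]
1.6 [-47.  163.5] [ 0.7  0.7 -0. ]
1.7 [-39.9 165. ] [ 7.8 -0.7 -0. ]
```

Request:
drive_tool --rows '[[[0.001, 0, 0, 0, 0, 0, 0], [0.002, 0, 0, 0, 0, 0, 0], [0.003, 0, 0, 0, 0, 0, 0], [0.004, 0, 0, 0, 0, 0, 0], [0.004, 0, 0, 0, 0, 0, 0]]]'

```text
time_s: 8.85
ee_pos: [0.4925, 0.1524, 0.0295]
tcp_rot: [0.001, 0.997, 0.082, -0.006]
force: [-15.8, -5.8, 10.6]
grip_width: -0.0003
grasp_force: 8.1
```

```bash
python3 arc.py 80 1.6 1.7 2
```

```text
jig [-46.6 164.4] z 29.5 F [-16.5  -3.1]
1.6 [-47.  163.5] [-0.4  0.9  0. ]
1.7 [-39.9 165. ] [ 6.7 -0.6 -0.1]
```

At the hard stop: force 16.5 N and the calculated angle is 1.6. I back off, lift, and move to the stop-side lever.

Request:
drive_tool --rows '[[[-0.008, 0, 0, 0, 0, 0, 0], [-0.02, 0, 0, 0, 0, 0, 0], [-0.02, 0, -0.03, 0, 0, 0, 0], [-0.02, 0, -0.06, 0, 0, 0, 0], [-0.02, 0, -0.085, 0, 0, 0, 0]]]'

```text
time_s: 9.35
ee_pos: [0.4784, 0.1505, 0.1176]
tcp_rot: [-0.001, 0.997, 0.082, 0.0]
force: [0.1, 0.1, 0.1]
grip_width: -0.0003
grasp_force: 0.0
```

Request:
drive_tool --rows '[[[-0.01, 0.03, 0, 0, 0, 0, 0], [-0.02, 0.075, 0, 0, 0, 0, 0], [-0.03, 0.12, 0, 0, 0, 0, 0], [-0.04, 0.165, 0, 0, 0, 0, 0], [-0.044, 0.21, 0, 0, 0, 0, 0]]]'

```text
time_s: 9.85
ee_pos: [0.4688, -0.0657, 0.1163]
tcp_rot: [-0.0, 0.997, 0.082, 0.0]
force: [1.3, 0.9, 0.5]
grip_width: 0.0
grasp_force: 0.0
```

Request:
drive_tool --rows '[[[0, 0.03, 0, 0, 0, 0, 0], [0, 0.06, 0, 0, 0, 0, 0], [0, 0.088, 0, 0, 0, 0, 0], [0, 0.088, 0, 0, 0, 0, 0], [0, 0.088, 0, 0, 0, 0, 0]]]'

```text
time_s: 10.35
ee_pos: [0.4836, -0.1514, 0.116]
tcp_rot: [-0.001, 0.997, 0.081, 0.0]
force: [0.0, 0.1, -0.4]
grip_width: 0.0004
grasp_force: 0.0
```

```bash
python3 go.py -107 -135 30; python3 look.py t4
```

```text
t 10.35 jig [-104.9 -133.8] z 116.0 yaw_x 9.31 F jig [0.  0.1] -0.4
turn [-0.06 -0.01 -0.06]
[-107.0, -135.0, 30.0] world [ 481.7 -152.9   30. ] shift mm [-2.1  1.3 86. ]
20 65 65 66 64 64 90 118 126 130 131 131 133 135 134 133 132 131 132 132 132 132 132 131 131 131 131 131 131 131 131
30 77 76 66 57 93 127 131 135 134 133 126 122 121 122 122 123 125 125 124 123 122 122 121 120 120 120 122 121 120 120
60 86 85 74 61 88 127 140 145 146 145 147 149 149 150 149 149 149 149 149 149 147 144 138 132 128 125 125 126 128 128
70 85 84 82 100 121 136 148 147 146 147 148 150 151 150 150 150 150 148 147 150 151 149 148 148 147 144 139 134 130 130
```

View pics/t4.png

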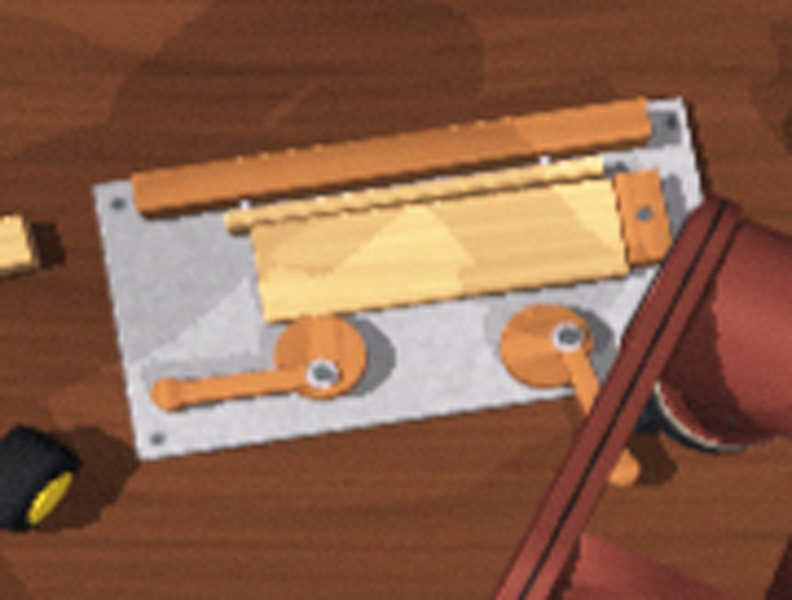

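The far lever lies closed, tip at (168,392), and the board is at the stop at (622,230). The stop lever is still open, tip at (625,470). I descend on its -y side.

Request:
drive_tool --rows '[[[-0.002, 0.001, 0.03, 0, 0, 0, 0], [-0.002, 0.001, 0.06, 0, 0, 0, 0], [-0.002, 0.001, 0.08, 0, 0, 0, 0], [-0.002, 0.001, 0.086, 0, 0, 0, 0], [-0.002, 0.001, 0.086, 0, 0, 0, 0]]]'

```text
time_s: 10.9
ee_pos: [0.481, -0.1515, 0.0295]
tcp_rot: [-0.001, 0.997, 0.083, -0.001]
force: [0.1, 0.2, 0.8]
grip_width: 0.0003
grasp_force: 0.0
```

```bash
python3 arc.py -80 -0.2 1.0 13
```

```text
jig [-107.5 -133.5] z 29.5 F [0.2 0.2]
-0.2 [-106.5 -120.4] [  1.  -13.1   0. ]
-0.1 [-110.2 -111.7] [ -2.7 -21.8   0. ]
-0.0 [-113.  -102.5] [ -5.5 -31.    0.1]
0.1 [-114.9  -95.1] [ -7.4 -38.4   0.1]
0.2 [-116.2  -87.4] [ -8.6 -46.1   0.1]
0.3 [-116.7  -79.5] [ -9.1 -54.    0.1]
0.4 [-116.4  -71.3] [ -8.8 -62.2   0.1]
0.5 [-115.3  -63. ] [ -7.7 -70.5   0.1]
0.6 [-113.3  -54.7] [ -5.7 -78.7   0.1]
0.7 [-110.3  -46.6] [ -2.7 -86.9   0.1]
0.8 [-106.5  -38.6] [  1.2 -94.9   0.1]
0.9 [-101.7  -30.9] [ 6.000e+00 -1.025e+02  1.000e-01]
1.0 [-96.  -23.7] [ 1.170e+01 -1.097e+02  1.000e-01]
```

Request:
drive_tool --rows '[[[0, -0.011, 0, 0, 0, 0, 0], [-0.002, -0.02, 0, 0, 0, 0, 0], [-0.005, -0.029, 0, 0, 0, 0, 0], [-0.007, -0.038, 0, 0, 0, 0, 0], [-0.009, -0.046, 0, 0, 0, 0, 0]]]'

```text
time_s: 11.4
ee_pos: [0.4657, -0.1085, 0.0311]
tcp_rot: [0.001, 0.997, 0.082, 0.001]
force: [1.5, -2.3, 1.2]
grip_width: 0.0002
grasp_force: 1.0
```

Request:
drive_tool --rows '[[[0, -0.008, 0, 0, 0, 0, 0], [0, -0.016, 0, 0, 0, 0, 0], [0.001, -0.024, 0, 0, 0, 0, 0], [0.003, -0.033, 0, 0, 0, 0, 0], [0.006, -0.041, 0, 0, 0, 0, 0]]]'

```text
time_s: 11.9
ee_pos: [0.464, -0.0666, 0.03]
tcp_rot: [-0.0, 0.997, 0.082, -0.001]
force: [0.0, -2.2, 0.7]
grip_width: -0.0003
grasp_force: 0.8
```

Request:
drive_tool --rows '[[[0.004, -0.008, 0, 0, 0, 0, 0], [0.009, -0.016, 0, 0, 0, 0, 0], [0.015, -0.023, 0, 0, 0, 0, 0], [0.021, -0.03, 0, 0, 0, 0, 0], [0.028, -0.036, 0, 0, 0, 0, 0]]]'

```text
time_s: 12.4
ee_pos: [0.4863, -0.0268, 0.0301]
tcp_rot: [0.0, 0.997, 0.082, -0.0]
force: [-0.7, -2.8, -0.6]
grip_width: -0.0001
grasp_force: 1.3
```

```bash
python3 arc.py -80 1.1 1.7 7
```

```text
jig [-81.9 -11.3] z 30.1 F [-1.2 -2.6]
1.1 [-89.4 -17.1] [-7.5  5.8  0. ]
1.2 [-82.  -11.2] [-0.1 -0.2  0. ]
1.3 [-73.9  -6. ] [ 8.1 -5.3 -0. ]
1.4 [-65.1  -1.8] [16.8 -9.5 -0. ]
1.5 [-55.8   1.4] [ 26.1 -12.7  -0. ]
1.6 [-47.    3.5] [ 34.9 -14.8  -0. ]
1.7 [-39.9   5. ] [ 42.  -16.3  -0. ]
```

Request:
drive_tool --rows '[[[0.008, -0.005, 0, 0, 0, 0, 0], [0.014, -0.008, 0, 0, 0, 0, 0], [0.02, -0.011, 0, 0, 0, 0, 0], [0.026, -0.013, 0, 0, 0, 0, 0], [0.032, -0.014, 0, 0, 0, 0, 0]]]'

```text
time_s: 12.9
ee_pos: [0.5153, -0.0083, 0.03]
tcp_rot: [-0.0, 0.997, 0.082, -0.001]
force: [-3.4, -3.8, -0.0]
grip_width: -0.0002
grasp_force: 2.1
```

Request:
drive_tool --rows '[[[0.001, 0, 0, 0, 0, 0, 0], [0.003, 0, 0, 0, 0, 0, 0], [0.005, 0, 0, 0, 0, 0, 0], [0.006, 0, 0, 0, 0, 0, 0], [0.007, 0, 0, 0, 0, 0, 0]]]'

```text
time_s: 13.4
ee_pos: [0.5187, -0.0074, 0.0296]
tcp_rot: [-0.0, 0.997, 0.082, -0.004]
force: [-19.6, -4.3, 12.3]
grip_width: -0.0001
grasp_force: 9.4
```

```bash
python3 arc.py -80 1.6 1.7 2
```

```text
jig [-46.8   2.5] z 29.6 F [-20.1  -1.1]
1.6 [-47.    3.5] [-0.2 -1.   0. ]
1.7 [-39.9   5. ] [ 6.9 -2.4 -0.1]
```

The hard stop is reached here too. I back off, lift clear, and move aside to verify.

Request:
drive_tool --rows '[[[-0.01, 0, 0, 0, 0, 0, 0], [-0.025, 0, 0, 0, 0, 0, 0], [-0.025, 0, -0.04, 0, 0, 0, 0], [-0.025, 0, -0.08, 0, 0, 0, 0], [-0.025, 0, -0.12, 0, 0, 0, 0]]]'

```text
time_s: 13.9
ee_pos: [0.4983, -0.0111, 0.1521]
tcp_rot: [-0.0, 0.997, 0.082, 0.001]
force: [0.9, -0.6, 0.2]
grip_width: 0.0001
grasp_force: 0.0
```

Request:
drive_tool --rows '[[[0, 0.045, -0.01, 0, 0, 0, 0], [0, 0.09, -0.02, 0, 0, 0, 0], [0, 0.135, -0.03, 0, 0, 0, 0], [0, 0.18, -0.04, 0, 0, 0, 0], [0, 0.22, -0.04, 0, 0, 0, 0]]]'

```text
time_s: 14.4
ee_pos: [0.5357, -0.2312, 0.1931]
tcp_rot: [0.002, 0.997, 0.082, 0.003]
force: [0.7, 0.6, 1.2]
grip_width: 0.0003
grasp_force: 0.0
```

Request:
drive_tool --rows '[[[-0.02, 0.03, 0, 0, 0, 0, 0], [-0.04, 0.06, 0, 0, 0, 0, 0], [-0.06, 0.09, 0, 0, 0, 0, 0], [-0.06, 0.09, 0, 0, 0, 0, 0], [-0.06, 0.09, 0, 0, 0, 0, 0]]]'

```text
time_s: 14.9
ee_pos: [0.4895, -0.3277, 0.1907]
tcp_rot: [0.0, 0.997, 0.081, 0.001]
force: [0.0, 1.0, -0.4]
grip_width: 0.0004
grasp_force: 0.0
```

```bash
python3 go.py; python3 look.py t5
python3 - <<'E'
from h import *;import pickle
a=pickle.load(open("scene.pkl","rb"))["color"];b=bot.snapshot("scene")["color"]
cv2.imwrite("pics/s5.png",cv2.resize(b[170:275,195:335],None,fx=5.6,fy=5.6,interpolation=cv2.INTER_CUBIC))
E
```

```text
t 14.9 jig [-127.8 -308.7] z 190.7 yaw_x 9.28 F jig [0.2 1. ] -0.4
turn [ 0.03 -0.11 -0.09]
20 74 72 68 91 125 136 142 143 143 144 146 145 144 143 142 144 145 143 142 144 145 145 145 142 142 145 146 145 145 145
30 82 83 71 60 102 142 145 149 149 148 146 144 145 146 147 147 147 146 145 145 146 146 145 145 146 145 144 145 145 144
60 85 85 76 64 90 128 143 148 150 150 150 149 151 153 152 152 151 149 149 149 150 150 150 149 150 152 152 152 153 153
70 84 83 81 103 128 142 152 152 151 152 152 151 150 150 150 150 150 150 150 150 150 151 151 151 150 150 150 149 148 147
```

View pics/t5.png

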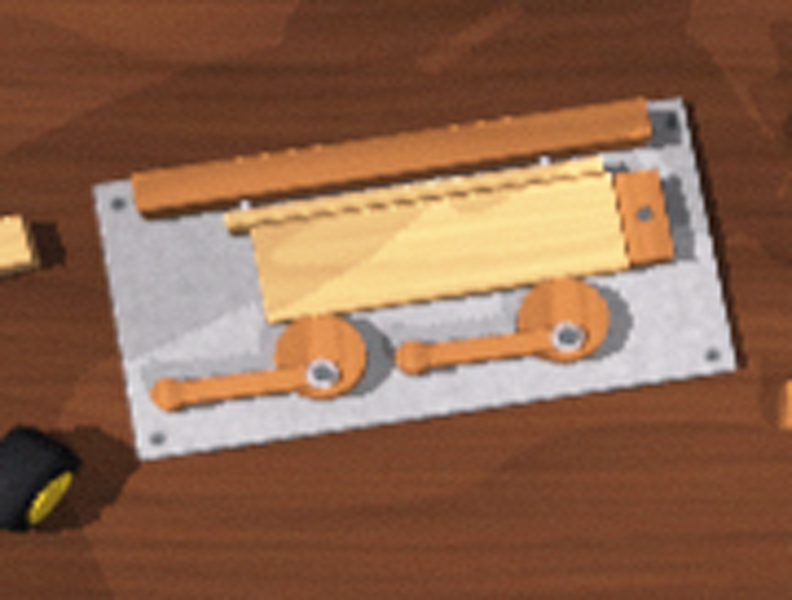

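View pics/s5.png

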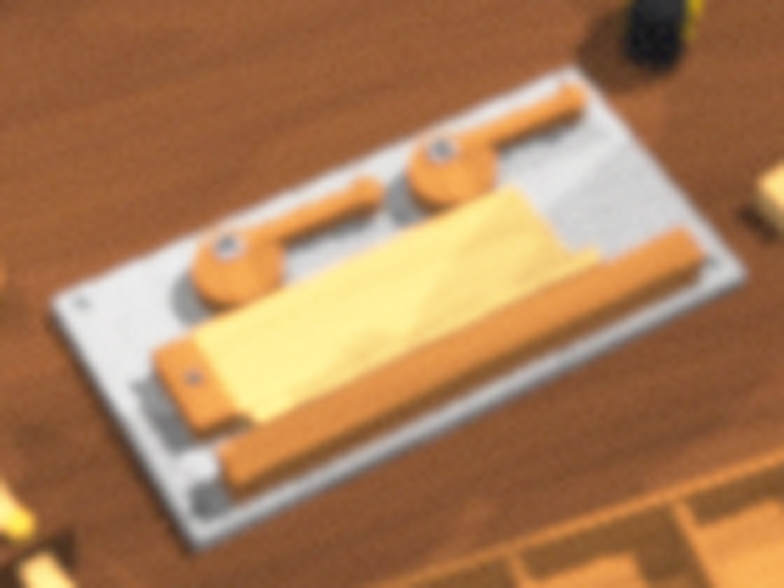

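Both levers are fully over, tips at (168,392) and (412,356) in the top view. The board meets the stop at (622,220) and is pressed against the jaw, and the tools have not moved. I hand in.

```bash
python3 -c "
from plant import bot
print(bot.job_done())"
```

```text
the job is handed in; nothing more can be done
None
```

The board is up against the end stop and held tight against the jaw. Both cam levers are swung clockwise to their hard stops. It took about 15 s, and the job has been handed in; the hand-in gave no verdict.

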